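# Hang and lock the sample basket on the immersion stand, then lower it

### The arm

A 7-joint arm with a two-finger parallel gripper is mounted at the origin on the work surface. World frame = base frame: x ahead of the robot, y to its left, z up, the work surface at z = 0. Lengths are in m, angles in rad, forces in N, time in s.
With the tool pointing down it reaches from about 0.425 to 0.875 m from the base axis. Payload 4.7 kg.
Tool frame: the origin (TCP) lies midway between the tips of the shut fingers; the grasp point (between the pads) lies 19 mm behind it; z points along the fingers, x is the direction in which the jaws open and shut, and the axes are right-handed (so a half turn about z gives the same grasp; the last joint's range is limited). The gripper opens to 87 mm and grips with 3 to 60 N. Pads are 19 mm wide; open, the fingers measure 117 mm over their backs; the gripper's body (75 mm by 190 mm) begins 51 mm behind the grasp point.
Start: joints at [1.341, 0.321, -0.07, 1.45, 0.023, 1.371, -0.057], TCP at [0.157, -0.631, 0.223] pointing down, gripper open.
Joint ranges: [-2.86, 2.86], [-0.3, 2.09], [-1.38, 1.24], [0.06, 2.45], [-1.56, 4.7], [0.09, 2.05], [-2.69, 2.69]. Speed limits (rad/s): [2.57, 2.57, 3.14, 3.14, 3.14, 3.14, 3.14].

### API

Orientations are given as a rotation vector (axis times angle).
In Python, from bench import get_state, eyes, ticket gives the robot as it stands.
- The arm moves only by the tool carry_out, never from a script. Its argument "motion" is a list of rows, each a list of 2 entries, a list of its own where there are three numbers: the shift along the world's x, y, z in m, then the turn about the world's z in rad. A call has 1 to 20 rows; each row is the pose to reach, as a shift and turn from the pose commanded when the call began; what a row does not reach only later rows make up. A row lasts 1/10 s, in which the tool goes at most 50 mm and 8.59 degrees, less where a joint would pass 70% of its speed; a pose out of reach is approached as far as the arm can. A call with a gripper value outside its range is refused whole. "grip" is the gripper command: -1 is fully open, 1 is shut, values between are in proportion, set as the call begins (left out, the last holds). The fingers move at their own pace and stop on an object; "squeeze" is the grip in N (left out, the last holds). Time passes only in rows, so rows that repeat a pose let the fingers close. It gives the time, the measured TCP pose, the force and the opening at its end, in the units of the state.
- get_state(): the state, without advancing time (a new reading comes with each control period).
- eyes.get_image(name): name is "scene" or "top"; returns a dict with "pixels" (400x640x3 uint8, blue, green, red), "mtx" (3x3 intrinsics, pixels), "dist_coeffs" ([k1, k2, p1, p2, k3] as OpenCV has them; the pictures are not rectified), "extrinsics" (4x4, takes a point from camera to world coordinates). Camera axes: x right, y down, z forward; pixel columns grow to the right and rows downward; lengths in m; the calibration is good to about 2 mm. A picture is of the moment at which its call begins. There is no depth.
- ticket.close_job(): hands the job in, once; it reports no verdict.
The state is a dict: "time": time; "joint_positions": joint angles; "qd": joint speeds; "joint_torque": joint torques, N m; "position": TCP position; "tool_rot": TCP orientation; "ft_force": force on the tool from outside, world axes, zero at the start; "torque": the same for the moment, N m; "grip_width": opening from 0.0 (shut) to 1.0 (fully open).
Only numpy, scipy, OpenCV 4.12 (cv2) and the standard library are available. Lean on these libraries where they do the work, as an engineer would, in place of code of your own. Each camera call takes 0.05 s, during which the arm holds its last target. There are 200 camera calls.

### The job

Load the immersion stand: with its arm still up, bring the wire sample basket from the drip tray, slide its flat neck into the mouth of the hook on the arm, and twist it clockwise (seen from above) until the cross pin drops into the locking notch. Then press the arm down until the spring plunger snaps into the rod, so that the basket hangs locked inside the glass vessel, and let go. Leave the bottle, the jar and the tube rack alone.

Things in the scene. Friction and masses are not known exactly. Their poses are not given: they have to be found in the camera images.
- basket: Loose steel wire basket, 0.34 kg, 165 mm tall, upright in the drip tray. Origin: centre of its underside; z up; x along its cross pin; alike after a half turn about z. Cage 68 mm in diameter, z 0-57 mm; round stem, diameter 14, to z 73; flat neck z 73-106, 16 wide along x and 8 thick along y; cross pin; white grip z 118-165.
- grip (a point): On the basket's axis, 150 mm above its underside, where to pinch its flat white grip: 36 mm wide along the basket's x, 10 mm thick along its y, the fingers closing along y. The grip ends 15 mm above this point.
- cross_pin (a point): Centre of the basket's round steel cross pin, 114 mm above the basket's underside: 16 mm in diameter, 52 mm long along the basket's x, with round ends. Same axes as the basket.
- stand: White immersion stand, fixed. Origin: on the bench straight below the hook's seat; its arm runs from there along the stand's +y to the lift rod, 125 mm away. Base plate 150 x 265 x 12 mm (x -75 to 75, y -80 to 185). Under the rod a column 70 x 70 mm, 95 mm tall, and on it a guide bush up to 120 mm; a spring plunger with a black pull knob looks out of the bush to +x.
- vessel (a point): Centre of the rim of the round double-walled glass vessel fixed on the stand under the hook: rim 100 mm above the bench, inside diameter 90 mm, outside 114 mm, inner floor 80 mm below the rim. With the arm up a hung basket clears the rim by 15 mm.
- hook (a point): Centre of the seat, on the top face of the hook plate at the arm's free end (round, 60 wide, 10 thick; top 221 mm above the bench with the arm up). x points out of the mouth, z up. The mouth is 12 mm wide (x 10-30 mm): the neck passes it only edge on, pin along x. The seat is 20 x 20 mm: the neck can turn in it. Lands 7 mm high stand on the plate, so bring the pin's underside in above them.
- notch (a point): Same point, x along the locking notch, 60 degrees clockwise (from above) from hook x. From entry, turn the basket 60 degrees clockwise with the pin just above the lands (their tops 7 mm up), then it drops between them on to the plate; stops 13 mm high lie past the notch (19 mm wide). Locked: basket x along this x, either way round, pin centre 8 mm above this point, basket's underside 106 mm below.
- palm_knob (a point): Top centre of the grey palm knob (diameter 42 mm, its top 40 mm above the hook plate) on the arm, right above the lift rod, 125 mm from the hook's seat. Pressing it straight down lowers the arm. Nothing else rises above the hook and arm.
- lift_arm (a joint): How far the arm is lowered, m: 0 up, 0.075 at the bottom stop. Up, the plunger sits in the rod's lower groove and the arm stays up under the basket and a light push (up to 8 N). With the basket on, a push of about 12 N frees it; the plunger then rides over the thick rod and past about 0.068 snaps into the upper groove, drawing the arm down to 0.075 and holding it there.
- drip_tray: Flat steel tray 150 x 150 mm with a 14 mm rim and 3 mm thick floor, fixed to the bench. Origin: centre of its underside.
- amber_bottle: Bystander: brown bottle with a red cap, 76 mm in diameter, 160 mm tall. Origin: centre of its underside.
- tube_rack: Bystander: white rack 90 x 160 mm with green-capped tubes, 90 mm tall. Origin: centre of its underside.
- sample_jar: Bystander: low lidded jar, 56 mm in diameter, 70 mm tall, to the left of the stand. Origin: centre of its underside.
There are look-alikes about, which are no part of the job. What is shaped like the basket but blue, purple or turquoise is not meant.

How it is judged:
By the outcome, as a careful person would: the job done as asked, in the order asked, and still so for the second after the job is handed in, with the robot touching nothing.
It also fails if it takes over 54 s, if anything falls off the work surface, if the arm or the gripper's body presses on something with over 40 N, if the wrist force passes 120 N, or if a joint passes its speed limit or range.

## Working session

There is one attempt and no reset: what is moved stays moved. The work goes in short steps, Python scripts to look and compute and a tool call to move; the robot and the scene stay as the last step left them, time stands still between calls to the robot, and variables do not carry over. Pictures are saved under pics/ and viewed, about 8 in all and at most 12, crops included, and the job is handed in when it is done.

Besides the shell and the picture viewer there is one more tool, called after "Call:" as name(argument=value, ...), one argument or row to a line, values as JSON. carry_out: Moves the arm, as the interface text tells. Its arguments: {"type":"object","properties":{"motion":{"type":"array","items":{"type":"array"}},"grip":{"type":"number"},"squeeze":{"type":"number"}},"required":["motion"]}

```bash
mkdir -p pics
cat > h.py <<'E'
import numpy as np, cv2
from bench import get_state, eyes, ticket
def grab(n, f):
    d=eyes.get_image(n); p=np.asarray(d["pixels"]); cv2.imwrite("pics/"+f+".png",p); np.savez("pics/"+f+".npz",p=p,m=d["mtx"],d=d["dist_coeffs"],e=d["extrinsics"]); return d
def ray(f,uv):
    d=np.load("pics/"+f+".npz"); q=cv2.undistortPoints(np.array([[uv]],float),d["m"],d["d"])[0,0]
    e=d["e"]; v=e[:3,:3]@[q[0],q[1],1]; return e[:3,3],v/np.linalg.norm(v)
def atz(f,uv,z):
    o,v=ray(f,uv); return o+v*(z-o[2])/v[2]
def tri(f1,a,f2,b):
    o,v=ray(f1,a);p,w=ray(f2,b)
    s=np.linalg.lstsq(np.c_[v,-w],p-o,rcond=None)[0]
    x,y=o+s[0]*v,p+s[1]*w; return (x+y)/2,np.linalg.norm(x-y)
def proj(f,P):
    d=np.load("pics/"+f+".npz"); e=np.linalg.inv(d["e"])
    return cv2.projectPoints(np.array(P,float).reshape(-1,3),cv2.Rodrigues(e[:3,:3])[0],e[:3,3],d["m"],d["d"])[0][:,0]
def crop(f,u0,v0,u1,v1,k,out):
    p=np.load("pics/"+f+".npz")["p"][v0:v1,u0:u1]; cv2.imwrite("pics/"+out+".png",cv2.resize(p,None,fx=k,fy=k,interpolation=cv2.INTER_CUBIC))
E
python3 - <<'E'
from h import *
for n in("scene","top"):
    d=grab(n,n+"0"); print(n,np.round(d["extrinsics"],3).tolist(),d["mtx"][0][0])
s=get_state();print(s)
a=np.vstack([cv2.imread("pics/scene0.png"),cv2.imread("pics/top0.png")])
cv2.imwrite("pics/both.png",cv2.resize(a,None,fx=.75,fy=.75,interpolation=cv2.INTER_AREA))
E
```

```text
scene [[0.011, 0.626, -0.78, 1.633], [1.0, -0.018, -0.001, 0.006], [-0.015, -0.78, -0.626, 1.047], [0.0, 0.0, 0.0, 1.0]] 499.5772553187585
top [[0.006, -0.991, 0.131, 0.355], [-1.0, -0.007, -0.006, 0.018], [0.007, -0.13, -0.991, 1.593], [0.0, 0.0, 0.0, 1.0]] 495.5424815607253
{'time': 0.1, 'joint_positions': array([ 1.34110052,  0.3217318 , -0.0700827 ,  1.45150609,  0.02261023,
        1.37079456, -0.05692749]), 'qd': array([ 0.0008382 , -0.00186707, -0.00041556, -0.00268922,  0.00015755,
       -0.00120538, -0.00044141]), 'joint_torque': array([ 4.25041480e-05, -4.92567515e+01, -4.05664165e-01, -3.13397563e+01,
       -6.42011594e-02,  3.94302537e-02,  5.25258838e-05]), 'position': array([ 0.15673708, -0.63033379,  0.22160551]), 'tool_rot': array([-2.47433783e+00,  1.93426230e+00,  2.13948491e-03]), 'ft_force': array([-0.52363992, -0.84454995,  0.76407592]), 'torque': array([ 0.02890539, -0.04863875,  0.01564173]), 'grip_width': 0.9991821904652345}
```

View pics/both.png

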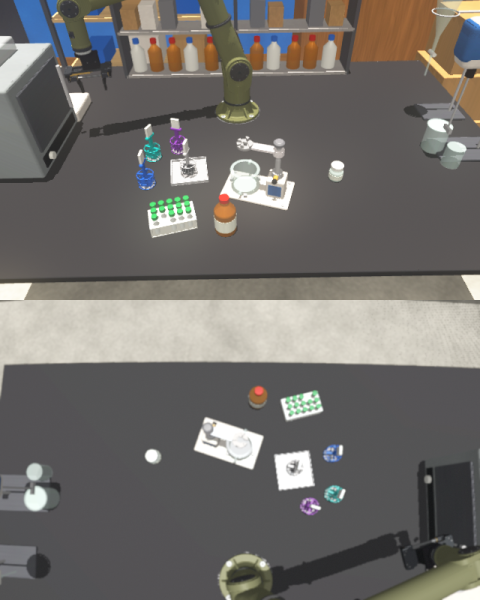

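The picture shows four basket-shaped things. In the scene view, at full-resolution pixels, they are blue (193,235), turquoise (202,200), purple (236,185) and one steel and white basket on the tray (247,220). Only the steel one is uncoloured and on the drip tray, so that is the one meant. I'll check it in enlarged crops.

Run:
```python
from h import *
crop("scene0",215,170,405,285,4,"cs"); crop("top0",250,140,440,260,4,"ct")
```

```text
(no output)
```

View pics/cs.png

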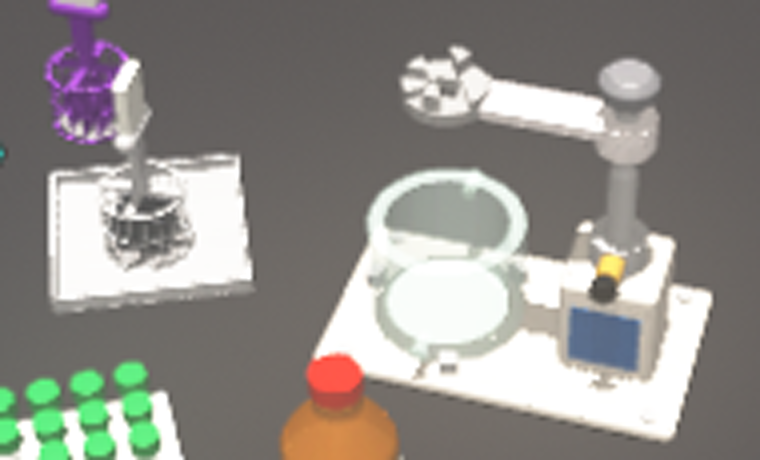

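View pics/ct.png

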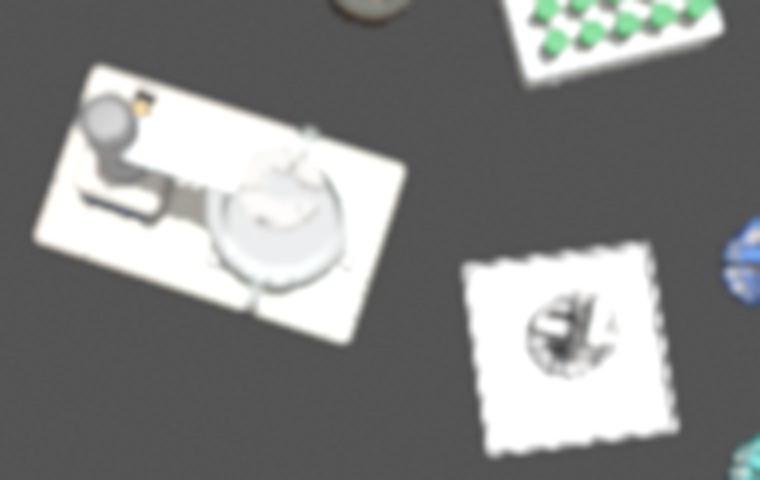

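```bash
python3 - <<'E'
from h import *
def c(f,u0,v0,u1,v1,size,g):
    p=np.load("pics/"+f+".npz")["p"][v0:v1,u0:u1].astype(float)
    p=255*(p/255)**g
    p=cv2.resize(p.astype(np.uint8),size,interpolation=cv2.INTER_CUBIC)
    for i in range(u0,u1,5): cv2.line(p,(int((i-u0+.5)*size[0]/(u1-u0)),0),(int((i-u0+.5)*size[0]/(u1-u0)),6 if i%10 else 12),(0,0,255),1)
    for i in range(v0,v1,5): cv2.line(p,(0,int((i-v0+.5)*size[1]/(v1-v0))),(6 if i%10 else 12,int((i-v0+.5)*size[1]/(v1-v0))),(0,0,255),1)
    return p
a=c("scene0",230,180,275,240,(300,400),1); b=c("scene0",310,175,350,205,(500,375),1.5)
d=c("top0",375,205,415,245,(300,300),3); e=c("top0",297,165,345,215,(300,312),3)
I=np.zeros((720,800,3),np.uint8); I[:400,:300]=a; I[:375,300:]=b; I[405:705,:300]=d; I[405:717,320:620]=e
cv2.imwrite("pics/z.png",I)
E
python3 -c "
import cv2;a=cv2.imread('pics/z.png');cv2.imwrite('pics/z1.png',cv2.resize(a,(660,594)))"
```

```text
(no output)
```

View pics/z1.png

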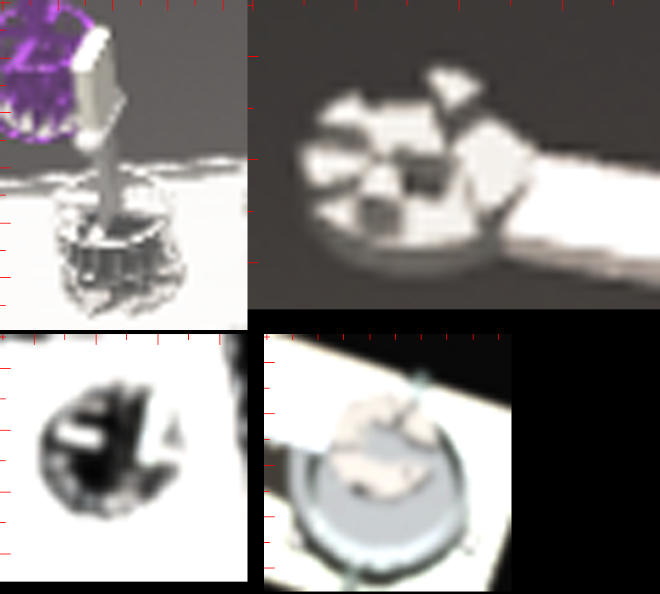

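The crops confirm the target: the steel basket on the tray has a white grip, at scene px (247,196). The hook disc is at scene px (323,191) and top px (319,188). Next I'll solve the poses.

```bash
cat > s.py <<'E'
from h import *
from scipy.optimize import least_squares
# stand points: local, scene px, top px
s=lambda u,v:(215+u/4-.5+.125,170+v/4-.5+.125); t=lambda u,v:(250+u/4-.375,140+v/4-.375)
obs=[([-.075,.185,.012],None,t(36,240)),([.075,.185,.012],s(711,292+3),t(97,65)),]
obs=[([.075,.185,.012],s(668,432),t(97,66)),([.075,-.08,.012],s(313,362),t(405,163)),([-.075,-.08,.012],None,t(351,342)),([-.075,.185,.012],s(712,291),t(36,239)),
 ([0,.125,.261],s(629,80),t(108,122)),([0,0,.1],s(447,220),t(276,219))]
L=lambda P,q:np.c_[np.cos(q[2])*P[:,0]-np.sin(q[2])*P[:,1]+q[0],np.sin(q[2])*P[:,0]+np.cos(q[2])*P[:,1]+q[1],P[:,2]]
def res(q,only=None):
    r=[]
    for f,k in(("scene0",1),("top0",2)):
        if only and f!=only: continue
        O=[o for o in obs if o[k]]; r.append(proj(f,L(np.array([o[0] for o in O]),q))-np.array([o[k] for o in O]))
    return np.concatenate(r).ravel()
if __name__=="__main__":
    for only in(None,"scene0","top0"):
        r=least_squares(res,[.6,0,-.3],args=(only,),loss="soft_l1");print(only,r.x,np.round(res(r.x,only).reshape(-1,2),1).tolist())
    print("knob",tri("scene0",obs[4][1],"top0",obs[4][2]))
    print("hook disc",tri("scene0",(323,191),"top0",(319.3,187.5)), "vessel",tri("scene0",obs[5][1],"top0",obs[5][2]))
E
python3 s.py
python3 - <<'E'
from h import *
# grip top centre: z-crop scene scale 300/45*.825=5.5
S=lambda u,v:(230+u/5.5-.5,180+v/5.5-.5); T=lambda u,v:(375+u/6.1875-.5,205+(v-334)/6.1875-.5)
print("gripbox top scene ->", S(101,32), S(92,45))
for n,uv in dict(gtop=S(92,45),pinnear=S(87,140),pinfar=S(122,98)).items(): print(n,uv)
print("top near-pin", T(158,430))
# cage bottom/top in both
print(atz("top0",T(105,460),.03),atz("scene0",S(120,265),.03))
for z in(.165,.168):print(z,atz("scene0",S(92,45),z))
print(proj("top0",[atz("scene0",S(92,45),.168)]))
E
```

```text
None [ 0.5597023   0.02580778 -0.30810158] [[1.0, 0.2], [-0.4, -1.4], [-0.1, -0.4], [-0.0, -2.8], [-0.3, -0.1], [-0.4, -0.2], [0.2, 0.5], [-0.5, -0.2], [-0.1, 0.1], [-0.1, -0.8], [1.6, -3.0]]
scene0 [ 0.56250673  0.02564401 -0.30699455] [[1.1, 0.9], [-0.5, -0.7], [-0.0, 0.2], [0.0, -2.2], [-0.4, 0.5]]
top0 [ 0.55864887  0.02576238 -0.30712474] [[-0.4, 0.2], [0.2, 0.8], [-0.5, 0.2], [-0.1, 0.5], [-0.2, -0.3], [1.6, -2.6]]
knob (array([0.5971999 , 0.1454465 , 0.25156287]), np.float64(0.00013321124288926135))
hook disc (array([0.5546638 , 0.02304308, 0.21728978]), np.float64(0.009649317265517572)) vessel (array([0.55158209, 0.02878149, 0.09232024]), np.float64(0.0038188732448436315))
gripbox top scene -> (247.86363636363637, 185.3181818181818) (246.22727272727272, 187.6818181818182)
gtop (246.22727272727272, 187.6818181818182)
pinnear (245.3181818181818, 204.95454545454544)
pinfar (251.6818181818182, 197.3181818181818)
top near-pin (400.0353535353535, 220.0151515151515)
[ 0.46401044 -0.2001393   0.03      ] [ 0.48874473 -0.20174132  0.03      ]
0.165 [ 0.46403779 -0.20562464  0.165     ]
0.168 [ 0.46801312 -0.20490379  0.168     ]
[[399.67799806 220.19359779]]
```

```bash
cat > ov.py <<'E'
from h import *
def win(f,u0,v0,w,h,k,lines,g=1):
    p=np.load("pics/"+f+".npz")["p"][v0:v0+h,u0:u0+w]; p=(255*(p/255.)**g).astype(np.uint8)
    p=cv2.resize(p,None,fx=k,fy=k,interpolation=cv2.INTER_CUBIC)
    for L,c in lines:
        q=((proj(f,L)-[u0,v0]+.5)*k).astype(np.int32); cv2.polylines(p,[q],False,c,1,cv2.LINE_AA)
    return p
def tf(P,x,y,a,z=0): 
    P=np.array(P,float); c,s=np.cos(a),np.sin(a); return np.c_[c*P[:,0]-s*P[:,1]+x,s*P[:,0]+c*P[:,1]+y,P[:,2]+z]
def basket(x,y,a,z=.003):
    box=[[sx*.018,sy*.005,h] for h in(.118,.165) for sx,sy in((1,1),(1,-1),(-1,-1),(-1,1),(1,1))]
    pin=[[-.026,0,.114],[.026,0,.114]]
    th=np.linspace(0,6.3,40); cg=[np.c_[.034*np.cos(th),.034*np.sin(th),0*th+h] for h in(0,.057)]
    return [(tf(box,x,y,a,z),(0,0,255)),(tf(pin,x,y,a,z),(0,200,0))]+[(tf(c_,x,y,a,z),(255,0,0)) for c_ in cg]
def hook(x,y,a,z=.221):
    th=np.linspace(.2,6.08,50); 
    o=np.vstack([[[.03,.006,0]],[[.01,.006,0]],[[.01,.01,0],[-.01,.01,0],[-.01,-.01,0],[.01,-.01,0],[.01,-.006,0],[.03,-.006,0]]])
    n=np.array([[-.03,0,.0],[.03,0,.0]])
    return [(tf(np.c_[.03*np.cos(th),.03*np.sin(th),0*th],x,y,a,z),(255,0,0)),(tf(o,x,y,a,z),(0,0,255)),(tf(n,x,y,a-np.pi/3,z),(0,200,0))]
E
python3 - <<'E'
from ov import *
A=-.308-np.pi/2
top=[win("scene0",225,177,50,60,4,basket(.468,-.204,np.radians(d))) for d in(-20,-32,-45)]
top.append(win("scene0",225,177,50,60,4,[]))
r1=np.hstack(top)
r2=np.hstack([win("scene0",305,172,40,36,5,[]),win("scene0",305,172,40,36,5,hook(.56,.0255,A)),win("top0",299,170,40,36,5,[],3),win("top0",299,170,40,36,5,hook(.56,.0255,A),3)])
r3=np.hstack([win("top0",372,200,50,32,4,[],3),win("top0",372,200,50,32,4,basket(.468,-.204,np.radians(-32)),3)])
r3=np.hstack([r3,np.zeros((128,400,3),np.uint8)])
cv2.imwrite("pics/ov.png",np.vstack([r1,r2,r3]))
E
```

```text
(no output)
```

View pics/ov.png

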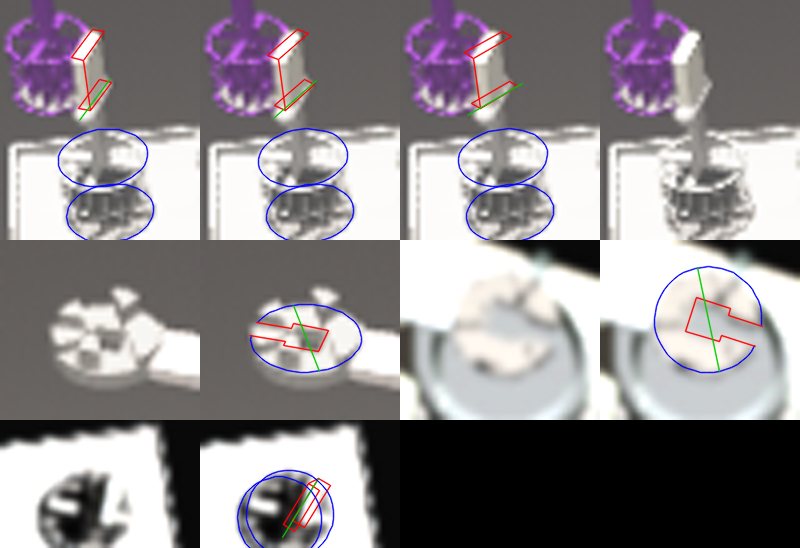

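The hook mouth faces stand −y, at about −107.6° in world. The basket is near (0.469,−0.204) with yaw about −19°. I'm going above it now.

Call:
carry_out(
  motion=[
    [[0.026, 0.035, 0], -0.05],
    [[0.052, 0.07, 0], -0.1],
    [[0.078, 0.105, 0], -0.15],
    [[0.104, 0.14, 0], -0.2],
    [[0.13, 0.176, 0], -0.25],
    [[0.156, 0.212, 0], -0.3],
    [[0.182, 0.248, 0], -0.35],
    [[0.208, 0.284, 0], -0.4],
    [[0.234, 0.32, 0], -0.45],
    [[0.26, 0.356, 0], -0.5],
    [[0.286, 0.391, 0], -0.55],
    [[0.312, 0.426, 0], -0.576],
    [[0.312, 0.426, 0], -0.576],
    [[0.312, 0.426, 0], -0.576],
    [[0.312, 0.426, 0], -0.576],
  ],
  grip=-1,
)

```text
time: 1.6
position: [0.468, -0.206, 0.2222]
tool_rot: [1.821, -2.559, -0.001]
ft_force: [1.1, -0.3, 0.2]
grip_width: 1.002
```

Run:
```python
from ov import *
grab("scene","scene1"); s=get_state(); print(s["position"],s["tool_rot"])
R=cv2.Rodrigues(s["tool_rot"])[0]; print(R.round(3))
x,y=s["position"][:2]; a=np.arctan2(R[1,0],R[0,0]); print(np.degrees(a))
b=basket(.469,-.204,np.radians(-19))
tips=[(np.array([s["position"]-R[:,0]*.0435,s["position"]+R[:,0]*.0435]),(0,255,255))]
cv2.imwrite("pics/ov1.png",np.hstack([win("scene1",220,140,60,90,6,[]),win("scene1",220,140,60,90,6,b+tips)]))
```

```text
[ 0.46790024 -0.20626675  0.22226569] [ 1.81990410e+00 -2.55961576e+00 -5.49521356e-04]
[[-0.328 -0.945 -0.001]
 [-0.945  0.328 -0.   ]
 [ 0.001  0.001 -1.   ]]
-109.17381826675599
```

View pics/ov1.png

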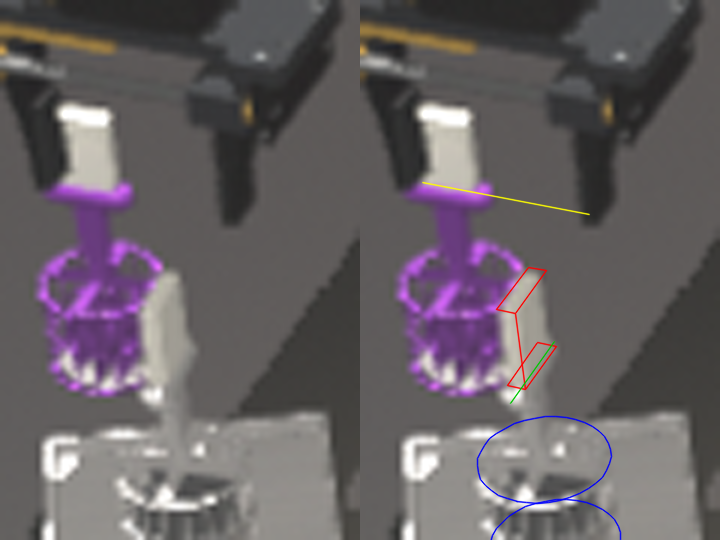

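The picture shows the grip (px ~(247,189) in full image) centred between the fingers, with yaw matching. I'll descend, close and lift.

Call:
carry_out(
  motion=[
    [[0.001, 0.002, -0.03], 0],
    [[0.001, 0.002, -0.06], 0],
    [[0.001, 0.002, -0.08], 0],
    [[0.001, 0.002, -0.088], 0],
    [[0.001, 0.002, -0.088], 0],
    [[0.001, 0.002, -0.088], 0],
  ],
)

```text
time: 2.25
position: [0.4703, -0.2036, 0.1356]
tool_rot: [-1.822, 2.559, -0.002]
ft_force: [0.4, -0.3, 0.3]
grip_width: 1.0
```

Call:
carry_out(
  motion=[
    [[0, 0, 0], 0],
    [[0, 0, 0], 0],
    [[0, 0, 0], 0],
    [[0, 0, 0], 0],
    [[0, 0, 0], 0],
    [[0, 0, 0], 0],
    [[0, 0, 0], 0],
    [[0, 0, 0], 0],
    [[0, 0, 0], 0],
    [[0, 0, 0], 0],
  ],
  grip=1,
  squeeze=40,
)

```text
time: 3.25
position: [0.4698, -0.2028, 0.1345]
tool_rot: [1.824, -2.558, -0.0]
ft_force: [-0.8, -1.2, 1.1]
grip_width: 0.172
```

Call:
carry_out(
  motion=[
    [[0, 0, 0], 0],
    [[0, 0, 0], 0],
    [[0, 0, 0], 0],
    [[0, 0, 0], 0],
    [[0, 0, 0], 0],
  ],
)

```text
time: 3.75
position: [0.4698, -0.2028, 0.1346]
tool_rot: [1.823, -2.558, -0.0]
ft_force: [-1.1, 0.4, 0.5]
grip_width: 0.112
```

Call:
carry_out(
  motion=[
    [[0, 0, 0.02], 0],
    [[0, 0, 0.05], 0],
    [[0, 0, 0.09], 0],
    [[0, 0, 0.125], 0],
    [[0.005, 0.01, 0.125], 0.14],
    [[0.01, 0.02, 0.125], 0.28],
    [[0.015, 0.03, 0.125], 0.42],
    [[0.02, 0.04, 0.125], 0.56],
    [[0.025, 0.05, 0.125], 0.7],
    [[0.03, 0.065, 0.125], 0.84],
    [[0.035, 0.08, 0.125], 0.98],
    [[0.04, 0.09, 0.125], 1.12],
    [[0.045, 0.1, 0.125], 1.26],
    [[0.05, 0.11, 0.125], 1.4],
    [[0.054, 0.118, 0.125], 1.5],
    [[0.057, 0.124, 0.125], 1.595],
    [[0.057, 0.124, 0.125], 1.595],
    [[0.057, 0.124, 0.125], 1.595],
    [[0.057, 0.124, 0.125], 1.595],
  ],
)

```text
time: 5.65
position: [0.5265, -0.0794, 0.2592]
tool_rot: [3.104, -0.485, -0.001]
ft_force: [-0.5, -0.0, -3.0]
grip_width: 0.111
```

Run:
```python
from ov import *
grab("scene","scene2"); s=get_state(); print(s["position"],s["ft_force"],s["grip_width"])
R=cv2.Rodrigues(s["tool_rot"])[0]
a=np.arctan2(R[1,0],R[0,0]); print(np.degrees(a),R[:,2].round(4))
x,y,z=s["position"]; b=basket(x,y,a+np.pi/2,z-.131)
h=hook(.56,.0255,-.308-np.pi/2)
cv2.imwrite("pics/ov2.png",np.vstack([win("scene2",250,140,110,66,6,[]),win("scene2",250,140,110,66,6,b+h)])[:, :])
```

```text
[ 0.52657495 -0.07947363  0.25930367] [-0.20294105 -1.0040286  -3.28065679] 0.11119626128994042
-17.770599916915774 [-5.e-04 -3.e-04 -1.e+00]
```

View pics/ov2.png

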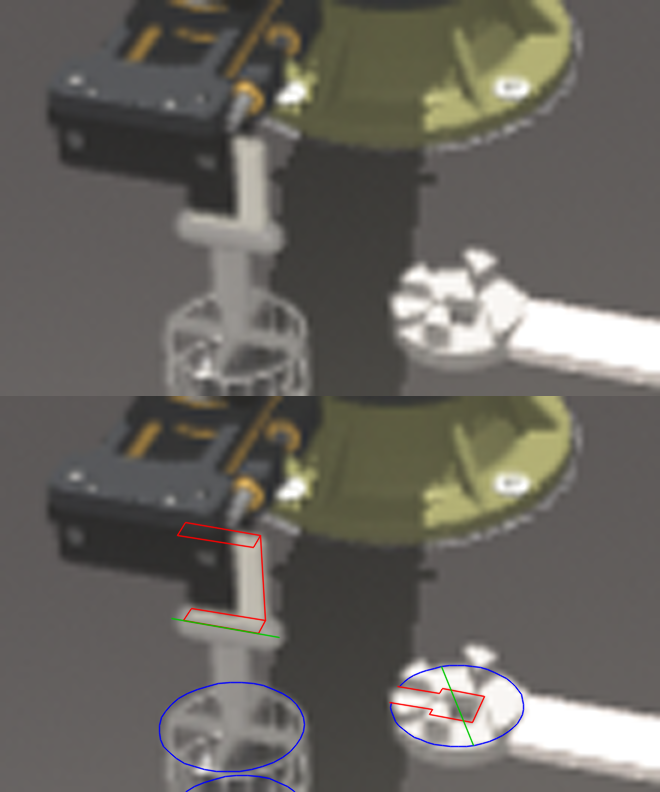

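The basket is held straight at scene px ~(288,177), and its pin sits about 2 mm further along than the TCP suggests. The hook overlay fits at (326,192). Sliding in slowly.

Call:
carry_out(
  motion=[
    [[0.006, 0.019, 0], 0],
    [[0.012, 0.038, 0], 0],
    [[0.018, 0.055, 0], 0],
    [[0.02, 0.062, 0], 0],
    [[0.022, 0.068, 0], 0],
    [[0.024, 0.074, 0], 0],
    [[0.026, 0.08, 0], 0],
    [[0.028, 0.085, 0], 0],
    [[0.028, 0.085, 0], 0],
  ],
)

```text
time: 6.6
position: [0.555, 0.0071, 0.2596]
tool_rot: [-3.104, 0.48, -0.0]
ft_force: [0.5, 0.3, -3.8]
grip_width: 0.113
```

Call:
carry_out(
  motion=[
    [[0.0015, 0.005, 0], 0],
    [[0.003, 0.009, 0], 0],
    [[0.0045, 0.013, 0], 0],
    [[0.0055, 0.0165, 0], 0],
    [[0.0055, 0.0165, 0], 0],
    [[0.0055, 0.0165, 0], 0],
  ],
)

```text
time: 7.2
position: [0.5603, 0.0227, 0.2595]
tool_rot: [3.104, -0.481, -0.0]
ft_force: [-0.4, -0.0, -3.3]
grip_width: 0.11
```

Run:
```python
from ov import *
grab("scene","scene3"); s=get_state(); print(s["position"],s["ft_force"],s["torque"])
R=cv2.Rodrigues(s["tool_rot"])[0]
a=np.arctan2(R[1,0],R[0,0]); x,y,z=s["position"]; b=basket(x,y,a+np.pi/2,z-.131)
h=hook(.56,.0255,-.308-np.pi/2)
cv2.imwrite("pics/ov3.png",np.hstack([win("scene3",290,150,64,80,6,[]),win("scene3",290,150,64,80,6,b+h)])[:, :])
```

```text
[0.56035511 0.02249247 0.2595496 ] [ 0.2079407   0.03496385 -2.78376556] [-0.01966185 -0.12903636  0.00733139]
```

View pics/ov3.png

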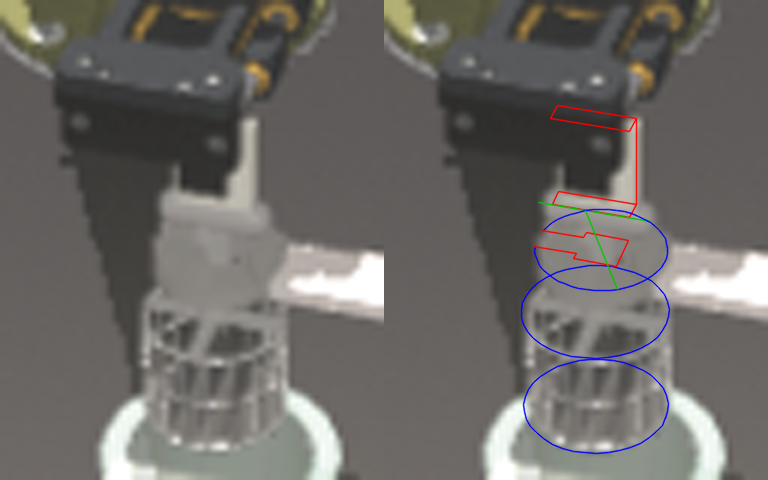

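The neck is in the mouth and the forces are near zero. Now I'll find the seat's back wall by feel, to centre the neck.

Call:
carry_out(
  motion=[
    [[0.0003, 0.001, 0], 0],
    [[0.0006, 0.002, 0], 0],
    [[0.0006, 0.002, 0], 0],
  ],
)

```text
time: 7.55
position: [0.561, 0.0249, 0.2596]
tool_rot: [-3.104, 0.482, -0.0]
ft_force: [0.2, 0.3, -3.3]
grip_width: 0.112
```

Call:
carry_out(
  motion=[
    [[0.0003, 0.001, 0], 0],
    [[0.0006, 0.002, 0], 0],
    [[0.0006, 0.002, 0], 0],
  ],
)

```text
time: 7.85
position: [0.5616, 0.0265, 0.2596]
tool_rot: [3.104, -0.482, 0.0]
ft_force: [0.0, -0.8, -2.7]
grip_width: 0.113
```

Call:
carry_out(
  motion=[
    [[0.0003, 0.001, 0], 0],
    [[0.0006, 0.002, 0], 0],
    [[0.0006, 0.002, 0], 0],
  ],
)

```text
time: 8.15
position: [0.5618, 0.0269, 0.2596]
tool_rot: [3.101, -0.483, -0.001]
ft_force: [-2.9, -3.8, -0.5]
grip_width: 0.107
```

Call:
carry_out(
  motion=[
    [[-0.001, -0.0025, 0], 0],
    [[-0.0017, -0.0037, -0.001], 0],
    [[-0.0017, -0.0037, -0.002], 0],
    [[-0.0017, -0.0037, -0.003], 0],
    [[-0.0017, -0.0037, -0.003], 0],
    [[-0.0018, -0.0036, -0.003], -0.1],
    [[-0.0019, -0.0035, -0.003], -0.2],
    [[-0.002, -0.0034, -0.003], -0.3],
    [[-0.002, -0.0034, -0.003], -0.3],
  ],
)

```text
time: 9.05
position: [0.5602, 0.0256, 0.2566]
tool_rot: [-2.997, 0.94, -0.0]
ft_force: [-0.7, 0.1, -2.6]
grip_width: 0.111
```

Call:
carry_out(
  motion=[
    [[-0.0001, 0.0001, 0], -0.1],
    [[-0.0002, 0.0002, 0], -0.2],
    [[-0.0003, 0.0003, 0], -0.3],
    [[-0.0004, 0.0004, 0], -0.4],
    [[-0.0005, 0.0005, 0], -0.5],
    [[-0.0005, 0.0005, 0], -0.6],
    [[-0.0005, 0.0005, 0], -0.7],
    [[-0.0005, 0.0005, 0], -0.747],
    [[-0.0005, 0.0005, 0], -0.747],
    [[-0.0005, 0.0005, 0], -0.747],
  ],
)

```text
time: 10.05
position: [0.5597, 0.026, 0.2566]
tool_rot: [-2.45, 1.966, 0.0]
ft_force: [0.0, 0.9, -3.5]
grip_width: 0.111
```

Run:
```python
from h import *
s=get_state(); R=cv2.Rodrigues(s["tool_rot"])[0]; print(s["position"],np.degrees(np.arctan2(R[1,0],R[0,0])),s["ft_force"],s["torque"])
```

```text
[0.55968008 0.02597769 0.25658405] -77.47672387951708 [ 0.0133945   0.86731231 -3.53236597] [-0.01693843  0.01304359 -0.00561042]
```

Call:
carry_out(
  motion=[
    [[0, 0, -0.0015], 0],
    [[0, 0, -0.003], 0],
    [[0, 0, -0.0045], 0],
    [[0, 0, -0.006], 0],
    [[0, 0, -0.006], 0],
  ],
)

```text
time: 10.55
position: [0.5595, 0.0257, 0.2502]
tool_rot: [2.448, -1.969, -0.001]
ft_force: [0.8, 0.6, -4.0]
grip_width: 0.112
```

Call:
carry_out(
  motion=[
    [[0, 0, -0.0015], 0],
    [[0, 0, -0.003], 0],
    [[0, 0, -0.004], 0],
    [[0, 0, -0.004], 0],
  ],
)

```text
time: 10.95
position: [0.5596, 0.0258, 0.2464]
tool_rot: [2.448, -1.969, -0.0]
ft_force: [0.9, -0.5, -3.9]
grip_width: 0.108
```

Call:
carry_out(
  motion=[
    [[0, 0, -0.001], 0],
    [[0, 0, -0.002], 0],
    [[0, 0, -0.002], 0],
  ],
)

```text
time: 11.25
position: [0.5598, 0.0258, 0.2452]
tool_rot: [-2.448, 1.969, -0.001]
ft_force: [-0.6, 0.2, -0.4]
grip_width: 0.115
```

Seated: the weight is now on the hook. Releasing and rising.

Call:
carry_out(
  motion=[
    [[0, 0, 0], 0],
    [[0, 0, 0], 0],
    [[0, 0, 0], 0],
    [[0, 0, 0], 0],
    [[0, 0, 0], 0],
    [[0, 0, 0], 0],
  ],
  grip=0,
)

```text
time: 11.85
position: [0.5597, 0.0258, 0.2446]
tool_rot: [2.448, -1.969, 0.0]
ft_force: [0.5, -0.1, -0.2]
grip_width: 0.489
```

Call:
carry_out(
  motion=[
    [[0, 0, 0.01], 0],
    [[0, 0, 0.03], 0],
    [[0, 0, 0.06], 0],
    [[0, 0, 0.1], 0],
    [[0, 0, 0.1], 0],
    [[0, 0, 0.1], 0],
  ],
)

```text
time: 12.45
position: [0.5602, 0.026, 0.3462]
tool_rot: [-2.447, 1.968, -0.004]
ft_force: [-0.5, -0.4, 0.6]
grip_width: 0.5
```

Run:
```python
from ov import *
grab("scene","scene4"); s=get_state(); print(s["position"],s["ft_force"],s["grip_width"])
h=hook(.56,.0255,-.308-np.pi/2); b=basket(.56,.0255,np.radians(12.35),.115)
cv2.imwrite("pics/ov4.png",np.hstack([win("scene4",300,150,64,80,6,[]),win("scene4",300,150,64,80,6,b)]))
```

```text
[0.5596562  0.025799   0.34472551] [ 0.29394292 -0.90879453 -0.83224713] 0.4992586000766868
```

View pics/ov4.png

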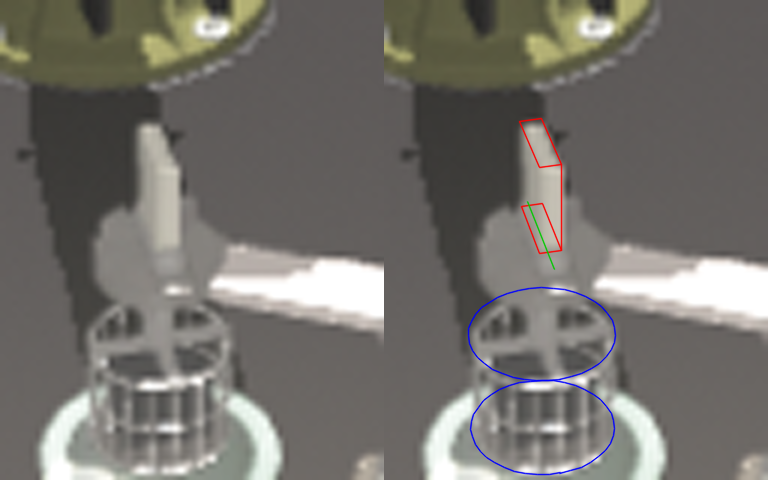

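The basket hangs locked, and the overlay at notch yaw fits. Moving over the palm knob with the fingers shut.

Call:
carry_out(
  motion=[
    [[0.012, 0.036, 0], 0],
    [[0.024, 0.075, 0], 0],
    [[0.038, 0.119, 0], 0],
    [[0.038, 0.119, -0.02], 0],
    [[0.038, 0.119, -0.04], 0],
    [[0.038, 0.119, -0.06], 0],
    [[0.038, 0.119, -0.074], 0],
    [[0.038, 0.119, -0.074], 0],
    [[0.038, 0.119, -0.074], 0],
    [[0.038, 0.119, -0.074], 0],
  ],
  grip=1,
)

```text
time: 13.5
position: [0.5982, 0.145, 0.2717]
tool_rot: [-2.447, 1.969, -0.002]
ft_force: [0.7, 0.1, 0.6]
grip_width: 0.007
```

Call:
carry_out(
  motion=[
    [[0, 0, -0.004], 0],
    [[0, 0, -0.007], 0],
    [[0, 0, -0.01], 0],
    [[0, 0, -0.013], 0],
    [[0, 0, -0.013], 0],
  ],
)

```text
time: 14.0
position: [0.5978, 0.1448, 0.2581]
tool_rot: [-2.448, 1.969, -0.001]
ft_force: [-0.5, -0.1, 1.3]
grip_width: 0.01
```

Call:
carry_out(
  motion=[
    [[0, 0, -0.002], 0],
    [[0, 0, -0.004], 0],
    [[0, 0, -0.006], 0],
    [[0, 0, -0.008], 0],
    [[0, 0, -0.01], 0],
  ],
)

```text
time: 14.5
position: [0.5978, 0.1448, 0.2472]
tool_rot: [-2.448, 1.969, -0.0]
ft_force: [0.0, -0.5, 0.8]
grip_width: 0.006
```

Run:
```python
from ov import *
grab("scene","scene5"); s=get_state(); print(s["position"],s["ft_force"])
x,y,z=s["position"]; th=np.linspace(0,6.3,40); K=[(np.c_[.598+.021*np.cos(th),.1446+.021*np.sin(th),0*th+.261],(0,0,255)),(np.array([[x,y,z],[x,y,z+.05]]),(0,255,255))]
cv2.imwrite("pics/ov5.png",np.hstack([win("scene5",310,140,80,110,5,[]),win("scene5",310,140,80,110,5,K+basket(.56,.0255,np.radians(12.35),.115))]))
```

```text
[0.59753427 0.14467903 0.24660957] [ 0.56041994 -0.11074913 -0.25930825]
```

View pics/ov5.png

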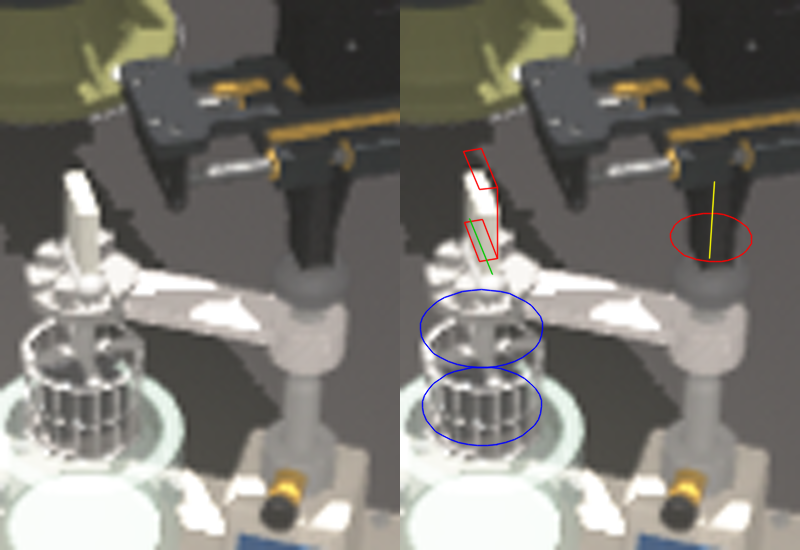

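The picture shows the arm already freed and lowered about 15–19 mm, with the basket still locked in the hook. The knob is just under the fingers at scene px ~(371,195), so I'll keep pressing.

Call:
carry_out(
  motion=[
    [[0, 0, -0.004], 0],
    [[0, 0, -0.008], 0],
    [[0, 0, -0.012], 0],
    [[0, 0, -0.016], 0],
    [[0, 0, -0.02], 0],
    [[0, 0, -0.024], 0],
    [[0, 0, -0.028], 0],
    [[0, 0, -0.032], 0],
    [[0, 0, -0.036], 0],
    [[0, 0, -0.04], 0],
  ],
)

```text
time: 15.55
position: [0.5977, 0.1448, 0.2073]
tool_rot: [2.448, -1.969, 0.0]
ft_force: [-0.0, 0.4, 2.6]
grip_width: 0.003
```

Call:
carry_out(
  motion=[
    [[0, 0, -0.004], 0],
    [[0, 0, -0.008], 0],
    [[0, 0, -0.012], 0],
    [[0, 0, -0.016], 0],
    [[0, 0, -0.019], 0],
    [[0, 0, -0.019], 0],
  ],
)

```text
time: 16.15
position: [0.5969, 0.1447, 0.1873]
tool_rot: [2.447, -1.968, -0.002]
ft_force: [-0.3, -0.2, -0.4]
grip_width: 0.008
```

Call:
carry_out(
  motion=[
    [[0, 0, -0.001], 0],
    [[0, 0, -0.002], 0],
    [[0, 0, -0.003], 0],
    [[0, 0, -0.004], 0],
    [[0, 0, -0.004], 0],
  ],
)

```text
time: 16.65
position: [0.5977, 0.1449, 0.1864]
tool_rot: [-2.448, 1.969, -0.002]
ft_force: [-2.5, -1.0, 8.0]
grip_width: 0.006
```

Firm bottom stop at z 0.186, as expected (0.261 − 0.075). Retreating straight up, then looking.

Call:
carry_out(
  motion=[
    [[0, 0, 0.02], 0],
    [[0, 0, 0.06], 0],
    [[0, 0, 0.11], 0],
    [[0, 0, 0.16], 0],
    [[0, 0, 0.16], 0],
    [[0, 0, 0.16], 0],
    [[0, 0, 0.16], 0],
    [[0, 0, 0.16], 0],
    [[0, 0, 0.16], 0],
    [[0, 0, 0.16], 0],
    [[0, 0, 0.16], 0],
  ],
)

```text
time: 17.75
position: [0.5976, 0.1447, 0.3441]
tool_rot: [2.447, -1.969, -0.001]
ft_force: [-0.5, 0.2, 0.8]
grip_width: 0.009
```

Run:
```python
from ov import *
grab("scene","scene6"); s=get_state(); print(s["position"],s["ft_force"])
th=np.linspace(0,6.3,40); K=[(np.c_[.598+.021*np.cos(th),.1446+.021*np.sin(th),0*th+.186],(0,0,255))]
cv2.imwrite("pics/ov6.png",np.hstack([win("scene6",305,150,80,110,5,[]),win("scene6",305,150,80,110,5,K+basket(.56,.0255,np.radians(12.35),.040))]))
```

```text
[0.59762861 0.14473663 0.34429111] [-0.0962029   0.39571532 -0.79472167]
```

View pics/ov6.png

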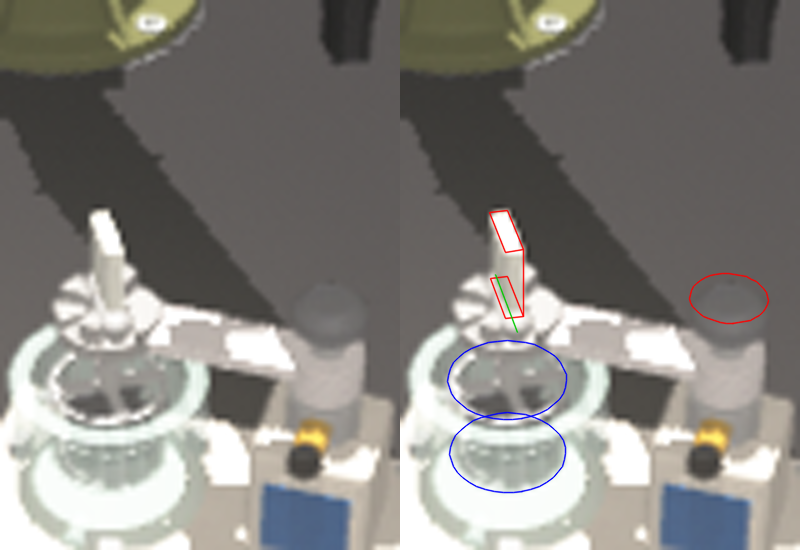

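The arm is down and holding with nothing touching it. The basket grip matches the overlay 75 mm lower, and the cage is inside the vessel. Handing in.

```bash
python3 -c "
from h import *
print(ticket.close_job())"
```

```text
the job is handed in; nothing more can be done
None
```

I loaded the immersion stand and handed the job in at about 18 s of the 54 s allowed; no verdict is reported. The steel basket went from the tray into the hook mouth edge on, turned 60° clockwise and dropped into the notch. I then let go and pressed the arm down by the palm knob.

**Last checks:**
- **Arm:** I felt a firm stop at z 0.186, which is 75 mm of travel. The arm stayed down after the gripper lifted 160 mm clear.
- **Basket:** the picture shows it at the locked angle, inside the vessel, within about a pixel of the expected pose.
- **Forces:** the highest wrist reading at the end of any move was about 8 N.
- **Bystanders:** I went nowhere near the bottle, jar or rack, but did not check them again in a last picture.

**Where readings disagreed:**
- **Arm release:** the arm came free with less force than expected. I read about 1 N and never saw the 12 N, because I only read the force at the end of each move.
- **Knob height:** the cameras put the top of the knob about 9 mm below the stated height. The press settled it: the stop came at the height the text implies.
- **Plunger:** I did not see it snap in. I judge it latched because the arm reached full travel and stayed down.

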